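# Back off the knurled clamp ring on the bowl-blank stand

## Robot

A 6-joint arm with a two-finger parallel gripper is mounted at the origin on the work surface. World frame = base frame: x ahead of the robot, y to its left, z up, the work surface at z = 0. Lengths are in mm, angles in degrees, forces in N, time in s.
With the tool pointing down it reaches from about 350 to 775 mm from the base axis. Payload 5.5 kg.
Tool frame: the origin (TCP) lies on the centre line of the jaws, within the pads' length; the fingertips stand 17 mm ahead of it and the grasp point (between the pads) lies 2 mm behind it (env.tip_extent is the distance from the TCP to the fingertips, in mm); z points along the fingers, y is the line along which they close (so a half turn about z gives the same grasp; the last joint's range is limited). The gripper opens to 85 mm and grips with 20 to 120 N. Pads are 22 mm wide; open, the fingers measure 114 mm over their backs; the gripper's body (76 mm by 85 mm) begins 54 mm behind the grasp point. The pads swing forward as they close: fully open they stand 13 mm farther back than shut.
Start: joints at [-84.03, 17.945, 2.641, 74.691, 0, 82.002], TCP at [138.793, -558.038, 248.323] pointing down, gripper open.
Joint ranges: [-158.12, 158.12], [-49.38, 96.58], [-58.88, 72.47], [-126.05, 133.96], [-84.25, 85.87], [-180, 180]. Speed limits (degrees/s): [147.25, 147.25, 180, 180, 180, 180].

## Interface

Orientations are given as [roll, pitch, yaw] about the fixed x, y, z axes, in that order (R = Rz(yaw) Ry(pitch) Rx(roll)).
In Python, from plant import readout, optics, job_done, models, env gives the robot as it stands.
- The arm moves only by the shell command python3 -m inch [OPENING] [FORCE], which reads ROWS from standard input. ROWS is a JSON list of rows, 1 to 10 of them, each of 4 numbers: dx, dy, dz in mm, then a turn about the tool's z in degrees; each row shifts and turns the commanded pose from where the row before left it, along the tool's axes as they then stand; what a row does not reach is not made up. A row lasts 1/8 s, in which the tool goes at most 62.5 mm and 10.7 degrees, less where a joint would pass 70% of its speed; a pose out of reach is approached as far as the arm can. OPENING is the finger opening in mm, set as the command begins (- or left out keeps the last). The fingers move at their own pace and stop on an object; FORCE is the grip in N (left out, the last holds). Time passes only in rows, so rows that do not move let the fingers close. It prints the time, the measured TCP pose, the force, the opening and the grip force at its end. Input that does not fit is refused with a message, and nothing moves.
- readout.sense(): the state, without advancing time (a new reading comes with each control period).
- optics.grab_frame(name): name is "side" or "top" or "wrist"; returns the picture (400x640x3 uint8, red, green, blue); there is no depth.
- optics.get_calibration(name): a dict with "fx", "fy", "cx", "cy" (pixels), "D" ([k1, k2, p1, p2, k3] as OpenCV has them; the pictures are not rectified), "R" (3x3) and "t" (3): a world point X has camera coordinates R X + t. Camera axes: x right, y down, z forward; pixel columns grow to the right and rows downward; lengths in mm; the calibration is good to about 2 mm. A picture is of the moment at which its call begins: read the wrist's pose just before it. get_calibration takes no time and is no camera call; for the wrist camera it gives the pose at the moment of the call.
- job_done(): hands the job in; it is judged then, once.
Trained networks look in the newest picture that a camera, given by its name, has taken for a name from the list of things; names that differ only in an ending like _2 or _b are one class to them, and where a whole thing is asked for, a point or a joint stands for the part that bears it (a point fixed in the world has none). Each returns a list of dicts, best first, with "conf" (0 to 1); they miss things now and then, are a little off and sometimes report something else, mostly with a low value. They report only what shows in the picture. A call takes as long as a camera call.
- models.look_for(camera, label): "rect" ([left, top, width, height] in pixels, round what is visible of it).
The state is a dict: "time": time; "q": joint angles; "joint_vel": joint speeds; "joint_efforts": joint torques, N m; "position": TCP position; "tool_rot": TCP orientation; "wrist_force": force on the tool from outside, world axes, zero at the start; "moment": the same for the moment, N m; "opening": finger opening in mm; "finger_force": force on a finger pad.
Only numpy, scipy, OpenCV 4.12 (cv2) and the standard library are available. Lean on these libraries where they do the work, as an engineer would, in place of code of your own. Each camera call takes 0.05 s, during which the arm holds its last target. There are 200 camera calls.

## Task

Loosen the big knurled clamp ring that holds the wooden bowl blank: with a fingertip against its rim, roll it anticlockwise (seen from above), stroke after stroke, until the white dot has come round to the red pointer twice - let it pass the pointer the first time, stop with the dot at the pointer the second time - then take the hand away. Do not grip or lift anything, and leave the small bowl, the gouge, the finial and the wood offcut where they are.

Things in the scene. Friction and masses are not known exactly. Their poses are not given: they have to be found in the camera images.
- stand: Fixed bench stand that never moves: green base plate 220 x 220 x 16 mm carrying a wooden disc blank 192 mm across, flat top 58 mm above the table; the clamp ring lies on it, concentric. A fixed brass cap, 70 mm across, covers the ring's middle up to 94 mm height, with a spindle end 22 mm across up to 106 mm. Origin: centre of the plate's underside, on the table; z up.
- guard_mid (a point): Middle of the green chip guard, on the stand's own +x side, 57 mm from the ring axis, 77 mm high. The guard wraps 90 degrees of the rim (45 either side of here), standing 5 to 9 mm outside it, 64 to 90 mm above the table; a 30 mm wide post behind it reaches 110 mm from the axis, 76 mm high. The other 270 degrees of the rim are open.
- ring_centre (a point): Point on the ring's vertical turning axis, at half the height of its rim (76 mm above the table). The ring has a black top and a bright rim, is, 100 mm across and 28 mm high (62 to 90 mm above the table), knurled, too wide to grip; it stays at its height as it turns. Friction on the rim (coefficient 0.45 or more) drives it; 4 to 15 N of inward push is plenty.
- pointer_tip (a point): Inner tip of the red pointer (26 x 10 x 4 mm, on top of the middle of the guard), fixed to the stand, 51 mm from the axis on the stand's +x side, 93 mm above the table.
- collar (a joint): Turn of the ring, rad, about the vertical: grows as it is loosened, anticlockwise from above. At 0, 6.28 and 12.57 the white dot is at the red pointer. Starts between 0.8 and 2.2 (dot already past the pointer): the dot comes to it first at 6.28, the second time at 12.57. Slight drag (0.05 N m, 1 N at the rim); it stays where it is left.
- dot (a point): White dot (9 x 12 mm) on the ring's black top face, 42.5 mm from the axis; turns with the ring.
- bowl: Small dark turned bowl, 110 mm across, 50 mm high, loose bystander. Origin: centre of its underside.
- gouge: Turning gouge lying on the table, 313 mm long along its own x, wooden handle 26 mm thick towards -x, steel blade towards +x, loose bystander. Origin: underside, at the joint of handle and brass ferrule.
- finial: Small turned wooden finial standing upright, 40 mm across, 74 mm high, loose bystander. Origin: centre of its underside.
- offcut: Pale wood offcut, 70 x 45 x 40 mm, loose bystander. Origin: centre of its underside.

How it is judged:
By the outcome, as a careful person would: the job done as asked, in the order asked, and still so for the second after the job is handed in, with the robot touching nothing.
It also fails if it takes over 64 s, if anything falls off the work surface, if the arm or the gripper's body presses on something with over 40 N, if the wrist force passes 120 N, or if a joint passes its speed limit or range.

## Working session

There is one attempt and no reset: what is moved stays moved. The work goes in short steps, Python scripts to look and compute and a shell command to move; the robot and the scene stay as the last step left them, time stands still between calls to the robot, and variables do not carry over. Pictures are saved under pics/ and viewed, at most 10 in all, crops included, and the job is handed in when it is done.

```bash
ls; mkdir -p pics; python3 - <<'E'
from plant import readout, optics, models, env
import cv2,json
s=readout.sense();print(s['time'],s['position'],s['tool_rot'],s['opening'])
for c in ['top','side']:
    im=optics.grab_frame(c); cv2.imwrite(f'pics/{c}0.png',im[:,:,::-1])
    k=optics.get_calibration(c);print(c,{a:(b.tolist() if hasattr(b,'tolist') else b) for a,b in k.items()})
    for l in ['stand','dot','pointer_tip','collar','ring_centre','bowl','gouge','finial','offcut']:
        r=models.look_for(c,l);print(l,[(x['rect'],round(x['conf'],2)) for x in r[:2]])
E
```

```text
pics
0.0 [ 138.74552321 -557.5134893   247.4014319 ] [-1.79895448e+02 -1.52378193e-02  1.39692299e+01] 85.33997333090082
top {'fx': 469.13727786418394, 'fy': 469.13727786418394, 'cx': 321.0187825909169, 'cy': 200.51797119346023, 'D': [-0.13834339749179622, 0.0, 0.0, 0.0, 0.0], 'R': [[-0.02830456776238498, -0.9995948579481724, -0.0029952307687314255], [-0.984786782264412, 0.02839894439858677, -0.17143072488428532], [0.17144633248072152, -0.0019026088981636334, -0.9851916235729427]], 't': [73.18731294551779, 591.861568529176, 1041.7840967487032]}
stand [([263.7, 190.4, 106.2, 104.5], 0.63)]
dot [([295.2, 215.8, 49.0, 44.4], 0.67)]
pointer_tip [([270.4, 191.4, 103.2, 104.0], 0.62)]
collar [([297.9, 217.0, 39.8, 47.7], 0.72), ([264.8, 190.6, 106.4, 104.4], 0.53)]
ring_centre [([266.2, 196.4, 105.3, 99.7], 0.84)]
bowl [([190.4, 220.1, 45.5, 46.9], 0.59)]
gouge [([388.4, 166.9, 34.5, 132.4], 0.67), ([293.8, 217.2, 48.5, 44.0], 0.2)]
finial [([261.4, 146.1, 17.3, 21.5], 0.5)]
offcut [([312.4, 135.5, 25.1, 34.6], 0.64)]
side {'fx': 405.445268680612, 'fy': 405.445268680612, 'cx': 322.1504150289544, 'cy': 198.31097395122148, 'D': [-0.029939941362158468, 0.0, 0.0, 0.0, 0.0], 'R': [[-0.9948376245654897, -0.09982400454798132, 0.018255652957337835], [-0.06407168438567382, 0.4783642787994625, -0.8758210068436659], [0.07869510790942949, -0.8724693604274448, -0.4822906749113532]], 't': [615.7210044579871, 76.42543818628836, 975.8738144567573]}
stand [([322.8, 189.0, 102.6, 70.5], 0.96)]
dot [([350.4, 186.1, 47.0, 34.5], 0.88)]
pointer_tip [([322.8, 189.5, 102.9, 70.0], 0.93)]
collar [([350.0, 191.3, 46.3, 26.3], 0.94), ([322.5, 188.9, 100.5, 73.8], 0.49)]
ring_centre [([321.5, 190.8, 104.2, 71.7], 0.87), ([268.0, 204.2, 28.0, 20.0], 0.2)]
bowl [([341.4, 264.7, 58.5, 45.8], 0.6)]
gouge [([306.7, 183.6, 106.1, 9.6], 0.63)]
finial [([263.7, 221.8, 21.0, 37.2], 0.78)]
offcut [([263.1, 205.3, 31.5, 20.6], 0.72)]
```

View pics/top0.png

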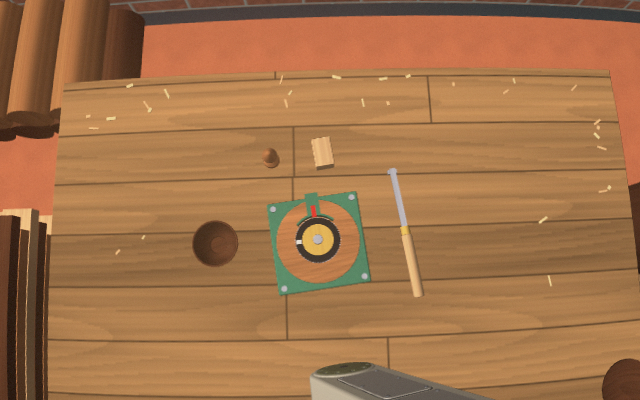

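View pics/side0.png

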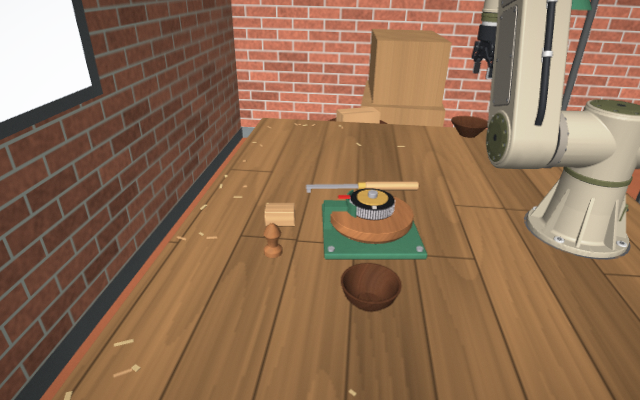

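The top view shows the ring at about (318,239) and the red pointer at (313,211). The white dot is at (299,241), roughly 80° anticlockwise past the pointer. The side view agrees: the guard is on the side away from the robot and the near rim is open.

```bash
cat > h.py <<'E'
import numpy as np,cv2
from plant import readout, optics
def proj(c,X):
    k=optics.get_calibration(c);K=np.array([[k['fx'],0,k['cx']],[0,k['fy'],k['cy']],[0,0,1.]])
    return cv2.projectPoints(np.float64(X).reshape(-1,1,3),cv2.Rodrigues(np.float64(k['R']))[0],np.float64(k['t']),K,np.float64(k['D']))[0].reshape(-1,2)
def warp(c,im,z,x0,y0,half=130,s=4):
    # plane view: up=+x, left=+y
    n=2*half*s;v,u=np.mgrid[0:n,0:n]
    X=np.stack([x0+half-v/s,y0+half-u/s,np.full(u.shape,z)],-1).reshape(-1,3)
    m=proj(c,X).astype(np.float32).reshape(n,n,2)
    return cv2.remap(im,m[...,0],m[...,1],cv2.INTER_CUBIC)
def xy(u,v,x0,y0,half=130,s=4): return x0+half-v/s,y0+half-u/s
E
cat > m.py <<'E'
from h import *
im=cv2.imread('pics/top0.png')
from scipy.optimize import least_squares
def ray(c,p,z):
    f=lambda q:(proj(c,[q[0],q[1],z])-p).ravel()
    return least_squares(f,[500,0]).x
g=ray('top',(318,239),90);print('guess',g)
x0,y0=g
w=warp('top',im,90,x0,y0);h=cv2.cvtColor(w,cv2.COLOR_BGR2HSV)
def cen(m,name):
    n,l,st,ce=cv2.connectedComponentsWithStats(m.astype(np.uint8));i=1+np.argmax(st[1:,4]);print(name,st[i,4]/16,xy(*ce[i],x0,y0));return l==i,xy(*ce[i],x0,y0)
red=(((h[...,0]<8)|(h[...,0]>172))&(h[...,1]>180)&(h[...,2]>100))
cen(red,'red')
R=np.hypot(*(np.mgrid[0:1040,0:1040]-520))/4
m,_=cen((h[...,2]<75)&(R<65),'black')
c=max(cv2.findContours(m.astype(np.uint8),0,1)[0],key=cv2.contourArea)
e=cv2.fitEllipse(cv2.convexHull(c));print('ring',xy(*e[0],x0,y0),np.array(e[1])/4)
m,_=cen((h[...,1]<70)&(h[...,2]>150)&(R<55)&(R>32),'dot')
cap,_=cen((h[...,0]>15)&(h[...,0]<32)&(h[...,1]>120)&(h[...,2]>150)&(R<45),'cap')
w0=warp('top',im,16,x0,y0,160);h0=cv2.cvtColor(w0,cv2.COLOR_BGR2HSV)
m=((h0[...,0]>60)&(h0[...,0]<95)&(h0[...,1]>80)).astype(np.uint8)
c=np.vstack(cv2.findContours(m,0,1)[0]);r=cv2.minAreaRect(c);print('plate',xy(*r[0],x0,y0,160),np.array(r[1])/4,r[2])
cv2.imwrite('pics/w.png',cv2.resize(w[160:880,160:880],(560,560)))
E
python3 m.py
```

```text
guess [500.61629051  65.46537295]
red 197.75 (np.float64(563.5612968360592), np.float64(74.54920670433408))
black 2909.5625 (np.float64(499.10945422083034), np.float64(64.51412920590326))
ring (np.float64(499.789203112603), np.float64(66.50442019080418)) [96.07826233 97.46499634]
dot 119.3125 (np.float64(496.15767343794306), np.float64(109.2360644110914))
cap 3406.75 (np.float64(500.25662312667345), np.float64(66.74017206165018))
plate (np.float64(505.6411165647514), np.float64(67.762675195687)) [227.65927124 216.10823059] 82.7809829711914
```

View pics/w.png

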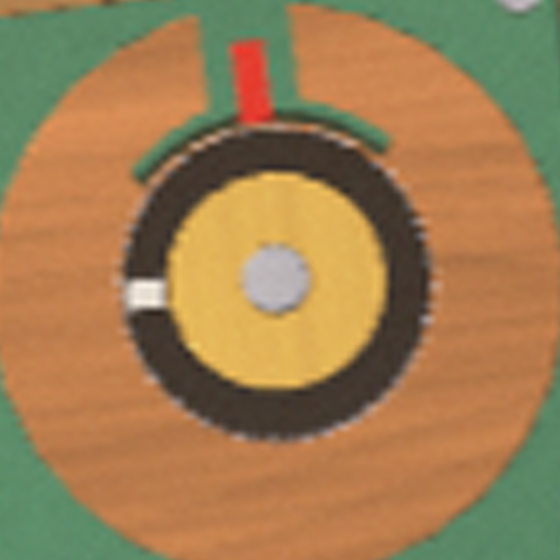

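```bash
echo '[[0,0,0,-9.72],[0,0,0,-9.72],[0,0,0,-9.72],[0,0,0,-9.72],[0,0,0,-9.72],[0,0,0,-9.72],[0,0,0,-9.72],[53,19,0,0],[53,19,0,0],[53,19,0,0]]' | python3 -m inch 0 60; echo '[[53,19,0,0],[53,19,0,0],[53,19,0,0],[53,19,0,0],[53,19,0,0],[53,19,0,0],[53,19,0,0],[53,19,0,0],[53,19,0,0],[53,19,0,0]]' | python3 -m inch
```

```text
time: 2.25
position: [217.8, -407.1, 248.2]
tool_rot: [180.0, 0.0, 82.0]
wrist_force: [0.1, -0.7, 0.2]
opening: -0.2
finger_force: 0.0
time: 3.5
position: [479.9, 91.8, 248.6]
tool_rot: [179.9, 0.0, 82.0]
wrist_force: [0.2, -0.5, 0.3]
opening: 0.4
finger_force: 0.0
```

```bash
echo '[[29,12,0,0],[29,12,0,0],[0,0,55,0],[0,0,55,0],[0,0,40,0],[0,0,14,0],[0,0,0,0]]' | python3 -m inch; python3 - <<'E'
from h import *
s=readout.sense();print(s['position'],s['tool_rot'],s['wrist_force'],s['q'])
im=np.hstack([optics.grab_frame('side')[140:290,270:470],optics.grab_frame('top')[160:310,220:420]])
cv2.imwrite('pics/a.png',cv2.resize(im[:,:,::-1],None,fx=2,fy=2,interpolation=2))
E
```

```text
time: 4.38
position: [510.8, 144.0, 84.1]
tool_rot: [-179.9, 0.0, 82.0]
wrist_force: [-0.1, 0.1, -0.0]
opening: 0.3
finger_force: 0.0
[510.84784002 143.9542109   84.14612664] [-1.79943552e+02  2.12862207e-02  8.20031682e+01] [-0.14411103  0.05645517 -0.04402286] [ 7.07137696e+00  1.93633760e+01 -1.96411105e+01  5.10555540e+01
 -5.87971401e-03  1.05068222e+02]
```

View pics/a.png

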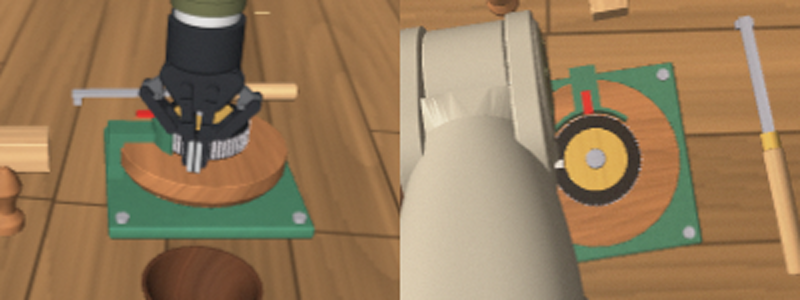

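The closed fingers stand clear of the ring on its left (+y) side, clear of the guard. Next I creep inward until they touch.

```bash
echo '[[-8,0,0,0],[-6,0,0,0],[0,0,0,0]]' | python3 -m inch; echo '[[-1.5,0,0,0],[0,0,0,0]]' | python3 -m inch;echo '[[-1,0,0,0],[0,0,0,0]]' | python3 -m inch
```

```text
time: 4.85
position: [509.4, 129.5, 84.9]
tool_rot: [179.9, -0.0, 81.9]
wrist_force: [0.4, 0.1, 0.4]
opening: -0.2
finger_force: 0.0
time: 5.1
position: [509.1, 128.8, 84.4]
tool_rot: [180.0, -0.0, 82.0]
wrist_force: [-0.1, 0.9, 1.3]
opening: 0.6
finger_force: 0.5
time: 5.35
position: [509.1, 128.7, 84.5]
tool_rot: [180.0, -0.1, 82.1]
wrist_force: [0.9, 6.0, 1.1]
opening: -0.1
finger_force: 2.5
```

```bash
echo '[[-0.8,0,0,0],[-0.46,-7.45,0,-7],[-0.46,-7.45,0,-7],[-0.46,-7.45,0,-7],[-0.46,-7.45,0,-7]]' | python3 -m inch; python3 - <<'E'
from h import *
s=readout.sense();y=np.radians(s['tool_rot'][2]);r=np.array([np.cos(y),np.sin(y)]);t=np.array([-r[1],r[0]])
f=s['wrist_force'][:2];d=s['position'][:2]-[499.8,66.5];print('rad/tan F',f@r,f@t,'pos',d@r,d@t)
E
```

```text
time: 5.98
position: [478.8, 125.3, 84.4]
tool_rot: [179.9, -0.2, 110.3]
wrist_force: [-2.1, 5.1, 3.1]
opening: -0.5
finger_force: 2.8
rad/tan F 5.481424666871496 0.2573281021221973 pos 62.41924169527213 -0.7347032893196924
```

```bash
cat > f.py <<'E'
from h import *
s=readout.sense();y=np.radians(s['tool_rot'][2]);r=np.array([np.cos(y),np.sin(y)]);t=np.array([-r[1],r[0]])
f=s['wrist_force'][:2];d=s['position'][:2]-[499.8,66.5];print('yaw',s['tool_rot'][2],'rad/tan F',f@r,f@t,'pos',d@r,d@t,'q6',s['q'][5],'t',s['time'])
E
echo '[[-1.1,-7.45,0,-7],[-0.46,-7.45,0,-7],[-0.46,-7.45,0,-7],[-0.46,-7.45,0,-7],[-0.46,-7.45,0,-7]]' | python3 -m inch>/dev/null; python3 f.py; python3 - <<'E'
from h import *
im=np.hstack([optics.grab_frame('side')[140:290,270:470],optics.grab_frame('top')[160:310,220:420]])
cv2.imwrite('pics/b.png',cv2.resize(im[:,:,::-1],None,fx=2,fy=2,interpolation=2))
E
```

```text
yaw 145.29836217394552 rad/tan F 2.1295657137943436 -1.6498518666614954 pos 61.39930415668126 0.348952902601818 q6 37.363752204504735 t 6.6
```

View pics/b.png

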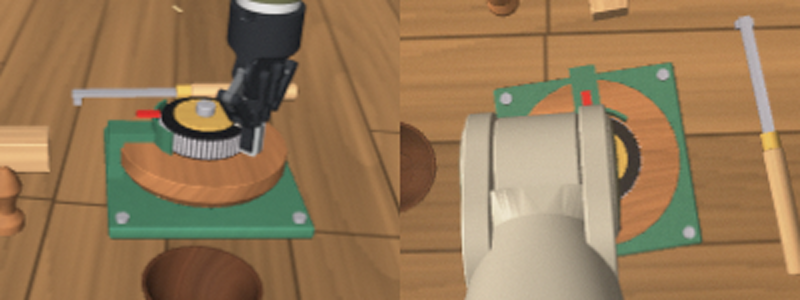

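The dot is hidden, and the finger still sits on the rim. The contact radii suggest the ring's centre is about (+0.8, +1.7) mm from my estimate, so I correct for that.

```bash
sed -i 's/499.8,66.5/500.6,68.2/' f.py; echo '[[-1.6,-7.45,0,-7],[-0.66,-7.45,0,-7],[-0.66,-7.45,0,-7],[-0.66,-7.45,0,-7],[-0.66,-7.45,0,-7]]' | python3 -m inch>/dev/null; python3 f.py;  echo '[[-0.6,-7.45,0,-7],[-0.6,-7.45,0,-7],[-0.6,-7.45,0,-7],[-0.6,-7.45,0,-7],[-0.6,-7.45,0,-7]]' | python3 -m inch>/dev/null; python3 f.py
```

```text
yaw -179.89333847929356 rad/tan F 3.1130991827895524 -1.2686498778359447 pos 60.87957015187546 3.2831904135468006 q6 -2.0844630111167954 t 7.325
yaw -144.9270353076229 rad/tan F -0.3099583324213581 -0.11779766451162563 pos 61.19976738014553 4.391246796527685 q6 -41.469408880735095 t 7.95
```

```bash
echo '[[-2,0,0,0],[0,0,0,0]]' | python3 -m inch>/dev/null; python3 f.py; echo '[[-1,-7,0,-7],[-1,-7,0,-7],[-0.9,-7,0,-7],[-0.9,-7,0,-7],[-0.8,-7,0,-7]]' | python3 -m inch>/dev/null; python3 f.py
```

```text
yaw -145.29315322621042 rad/tan F 5.331508806859125 0.7225626743474814 pos 60.71016220244024 4.223348898246514 q6 -40.928712428947776 t 8.2
yaw -110.07995912119739 rad/tan F 6.2603075268036115 -1.3441583340038559 pos 60.61916915925821 2.649733533938139 q6 -78.08334330138571 t 8.825
```

```bash
echo '[[-0.8,-7.2,0,-7],[-0.8,-7.2,0,-7],[-0.8,-7.2,0,-7],[-0.8,-7.2,0,-7],[-0.8,-7.2,0,-7]]' | python3 -m inch>/dev/null; python3 f.py; echo '[[0,0,0,0],[10,0,0,0],[8,0,0,0]]' | python3 -m inch;python3 f.py; cat > look.py <<'E'
from h import *
import sys
C=(500.6,68.2) if len(sys.argv)<3 else (499.8,66.5)
n=sys.argv[1]
o=[]
for c in ['side','top']:
    im=optics.grab_frame(c)[:,:,::-1].copy();w=warp(c,im,90,499.8,66.5,70,5);
    h=cv2.cvtColor(w,cv2.COLOR_BGR2HSV);R=np.hypot(*(np.mgrid[0:700,0:700]-350))/5
    m=((h[...,1]<70)&(h[...,2]>140)&(R>36.5)&(R<46.5)).astype(np.uint8)
    k,l,st,ce=cv2.connectedComponentsWithStats(m)
    for i in range(1,k):
        if st[i,4]>300:
            dx,dy=70-ce[i][1]/5,70-ce[i][0]/5;print(c,st[i,4]/25,'angle from pointer',(np.degrees(np.arctan2(dy,dx))-7.2)%360,np.hypot(dx,dy))
    o.append(cv2.resize(w,(380,380)))
cv2.imwrite(f'pics/{n}.png',np.hstack(o))
E
python3 look.py c
```

```text
yaw -75.09095795681392 rad/tan F 4.00207182293557 -1.8987290114916489 pos 60.66901121358253 3.4795077738728413 q6 -112.4813267758696 t 9.45
time: 9.82
position: [523.7, -5.6, 84.2]
tool_rot: [180.0, 0.0, -75.1]
wrist_force: [-1.3, 0.1, 1.0]
opening: 0.0
finger_force: 0.0
yaw -75.1019524140081 rad/tan F -0.3875667950033496 -1.2575997641469445 pos 77.25112497296746 3.391948967494492 q6 -114.30069686646654 t 9.825
side 86.36 angle from pointer 269.7352721796528 41.8742411163303
top 897.28 angle from pointer 245.42593064136483 34.062489319000335
```

View pics/c.png

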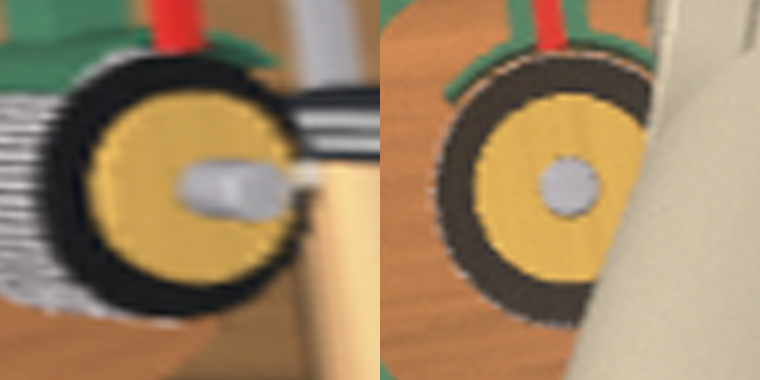

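The side view shows the dot on the far side, about 270° from the pointer. That means it turned roughly 182°, with 450° to go. I swing the finger back around outside the rim for the next stroke.

```bash
echo '[[-0.7,14,0,10.3],[-0.7,14,0,10.3],[-0.7,14,0,10.3],[-0.8,14,0,10.3],[-0.8,14,0,10.3],[-0.8,14,0,10.3],[-0.9,14,0,10.3],[-0.9,14,0,10.3],[-0.9,14,0,10.3],[-0.9,14,0,10.3]]' | python3 -m inch>/dev/null; python3 f.py;echo '[[-1,14,0,10.3],[-1,14,0,10.3],[-1,14,0,10.3],[-1.1,14,0,10.3],[-1.1,14,0,10.3],[-1.1,14,0,10.3],[-1.2,14,0,10.3],[-1.2,14,0,10.3],[-1.2,14,0,10.3],[-1.2,14,0,10.3]]' | python3 -m inch>/dev/null; python3 f.py
```

```text
yaw -178.40218699560555 rad/tan F 0.49186501247240155 -0.5948881394128152 pos 77.68276343696387 1.5608125734362295 q6 -3.7164836301929864 t 11.175
yaw 78.63391219113585 rad/tan F 0.21230572456476196 -0.3045434867208353 pos 77.79716868268633 0.2933748477014753 q6 108.42319543244723 t 12.425
```

```bash
echo '[[-8,0,0,0],[-7.5,0,0,0],[-1.4,0,0,0],[-1.4,0,0,0],[0,0,0,0]]' | python3 -m inch>/dev/null; python3 f.py;echo '[[-0.45,-7.24,0,-7],[-0.45,-7.24,0,-7],[-0.45,-7.24,0,-7],[-0.45,-7.24,0,-7],[-0.45,-7.24,0,-7],[-0.45,-7.24,0,-7]]' | python3 -m inch>/dev/null; python3 f.py
```

```text
yaw 79.1610090257686 rad/tan F 10.168962157441042 1.1017178697348102 pos 61.059192657534815 0.7172641263254915 q6 106.03584691807609 t 13.05
yaw 121.38648005850325 rad/tan F 4.528753990747073 -0.9314771572761094 pos 61.09043040324585 0.8291659955070387 q6 63.354935279818456 t 13.8
```

```bash
echo '[[-1.3,-7.24,0,-7],[-0.5,-7.24,0,-7],[-0.5,-7.24,0,-7],[-0.5,-7.24,0,-7],[-0.5,-7.24,0,-7],[-0.5,-7.24,0,-7]]' | python3 -m inch>/dev/null; python3 f.py;echo '[[-0.7,-7.2,0,-7],[-0.6,-7.2,0,-7],[-0.6,-7.2,0,-7],[-0.6,-7.2,0,-7],[-0.6,-7.2,0,-7]]' | python3 -m inch>/dev/null; python3 f.py
```

```text
yaw 163.35294872543562 rad/tan F 2.454283239591322 -0.21470000943555612 pos 61.001925831808165 1.152195081292427 q6 17.205012320722474 t 14.55
yaw -161.68724541893002 rad/tan F 2.3909791888128025 -1.4964917251289611 pos 60.85308403398588 0.6760878609286334 q6 -22.389651259415935 t 15.175
```

```bash
echo '[[-2,-7.2,0,-7],[-0.6,-7.2,0,-7],[-0.6,-7.2,0,-7],[-0.6,-7.2,0,-7],[-0.6,-7.2,0,-7]]' | python3 -m inch>/dev/null; python3 f.py;echo '[[-0.6,-7.2,0,-7],[-0.6,-7.2,0,-7],[-0.6,-7.2,0,-7],[-0.6,-7.2,0,-7],[-0.6,-7.2,0,-7],[-0.6,-7.2,0,-7],[-0.6,-7.2,0,-7],[0,0,0,0]]' | python3 -m inch>/dev/null; python3 f.py
```

```text
yaw -126.75216568940101 rad/tan F 7.484692506261995 -1.6964906458079687 pos 60.64508817007065 0.7905930088372681 q6 -60.63736236848685 t 15.8
yaw -78.0509587935498 rad/tan F 5.796040459927088 0.18267491785438322 pos 60.638156242715226 3.318200177161087 q6 -109.69698396024644 t 16.8
```

```bash
echo '[[10,0,0,0],[8.5,0,0,0],[-0.7,14,0,10.3],[-0.7,14,0,10.3],[-0.7,14,0,10.3],[-0.8,14,0,10.3],[-0.8,14,0,10.3],[-0.8,14,0,10.3],[-0.9,14,0,10.3],[-0.9,14,0,10.3]]' | python3 -m inch>/dev/null; python3 f.py; python3 look.py d;echo '[[-0.9,14,0,10.3],[-0.9,14,0,10.3],[-1,14,0,10.3],[-1,14,0,10.3],[-1,14,0,10.3],[-1.1,14,0,10.3],[-1.1,14,0,10.3],[-1.1,14,0,10.3],[-1.2,14,0,10.3],[-1.2,14,0,10.3]]' | python3 -m inch>/dev/null; python3 f.py
```

```text
yaw -160.78673163565335 rad/tan F -0.149376958286182 -0.7156794853699686 pos 77.28737879089334 2.8132577854802046 q6 -24.58749455495772 t 18.05
side 93.52 angle from pointer 112.39147934782315 41.60328773205248
top 518.64 angle from pointer 122.77871250312022 37.04212722875226
top 850.08 angle from pointer 223.04678227933462 34.74225434672161
yaw 96.49513543479895 rad/tan F 0.47903322481371824 -0.14796621974831237 pos 76.4542487472047 -0.8084580360286538 q6 90.8614653145061 t 19.4
```

View pics/d.png

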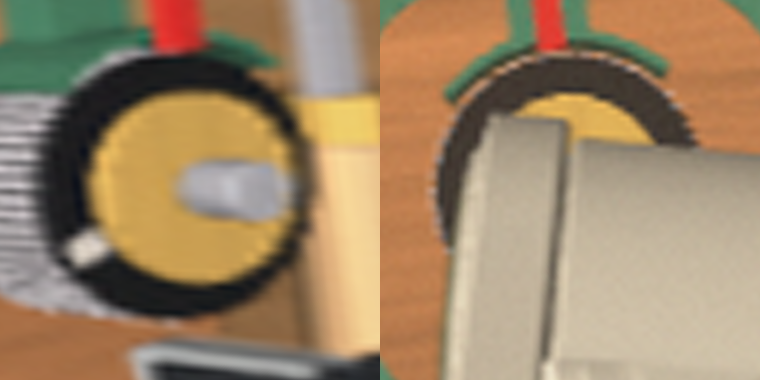

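The dot is at about 115°, now past the pointer once. About 245° remain, so I take a long stroke, then finish in small measured steps.

```bash
echo '[[-8,0,0,0],[-6.5,0,0,0],[-1.2,0,0,0],[-1.3,0,0,0],[0,0,0,0]]' | python3 -m inch>/dev/null; python3 f.py;echo '[[-0.5,-7.3,0,-7],[-0.5,-7.3,0,-7],[-0.5,-7.3,0,-7],[-0.5,-7.3,0,-7],[-0.5,-7.3,0,-7],[-0.5,-7.3,0,-7]]' | python3 -m inch>/dev/null; python3 f.py
```

```text
yaw 96.75131827663088 rad/tan F 6.980320144458239 -0.6676234891075467 pos 61.1123691120392 0.3086579508682329 q6 88.75608589694689 t 20.025
yaw 138.9805452510003 rad/tan F 3.113162326180204 -0.7700393806669931 pos 61.10433050744644 0.5786918613427784 q6 44.46655931414274 t 20.775
```

```bash
echo '[[-1.5,-7.24,0,-7],[-0.6,-7.24,0,-7],[-0.6,-7.24,0,-7],[-0.6,-7.24,0,-7],[-0.6,-7.24,0,-7],[-0.6,-7.24,0,-7]]' | python3 -m inch>/dev/null; python3 f.py;echo '[[-1.3,-7.2,0,-7],[-0.7,-7.2,0,-7],[-0.7,-7.2,0,-7],[-0.7,-7.2,0,-7],[-0.7,-7.2,0,-7],[-0.7,-7.2,0,-7],[-0.7,-7.2,0,-7]]' | python3 -m inch>/dev/null; python3 f.py
```

```text
yaw -179.04547390303117 rad/tan F 4.637987281100575 -0.2534910455812934 pos 60.91122581411679 0.7673394175077385 q6 -2.7174228083935428 t 21.525
yaw -130.13121718831343 rad/tan F 8.679412586596642 -1.1719431938221325 pos 60.635137480176844 1.0807643741894357 q6 -57.032415225599 t 22.4
```

```bash
echo '[[-0.5,-7.2,0,-7],[-0.5,-7.2,0,-7],[-0.5,-7.2,0,-7],[-0.5,-7.2,0,-7],[-0.5,-7.2,0,-7],[-0.5,-7.2,0,-7],[0,0,0,0]]' | python3 -m inch>/dev/null; python3 f.py;echo '[[10,0,0,0],[8.5,0,0,0],[-0.7,14,0,10.3],[-0.7,14,0,10.3],[-0.8,14,0,10.3],[-0.8,14,0,10.3],[-0.9,14,0,10.3],[-1,14,0,10.3],[-1,14,0,10.3],[-1,14,0,10.3]]' | python3 -m inch>/dev/null; python3 f.py; python3 look.py e;echo '[[-1.1,14,0,10.3],[-1.1,14,0,10.3],[-1.1,14,0,10.3],[-1.1,14,0,10.3],[-1.1,14,0,10.3],[-1.1,14,0,10.3],[-1.2,14,0,10.3],[-1.2,14,0,10.3],[-1.2,14,0,10.3],[0,0,0,0]]' | python3 -m inch>/dev/null; python3 f.py
```

```text
yaw -88.45854364146119 rad/tan F 6.42218690406901 1.0995752022402079 pos 60.62436649031911 3.47420531140638 q6 -99.67195038718489 t 23.275
yaw -171.188802662369 rad/tan F 0.8697635006276809 -0.46157762440535766 pos 76.8484320149265 2.581760904244285 q6 -12.360303909356283 t 24.525
side 74.24 angle from pointer 295.22566595400144 42.874149823232514
top 93.72 angle from pointer 293.48848085070574 41.500355124110676
top 455.2 angle from pointer 89.54735894013984 39.67930542312023
top 1048.32 angle from pointer 199.2519811786395 31.41045478431765
yaw 96.74675098036167 rad/tan F 0.00014569757588745046 -0.11909291487080878 pos 76.09461197800505 -2.428464329705679 q6 90.5696526524141 t 25.875
```

View pics/e.png

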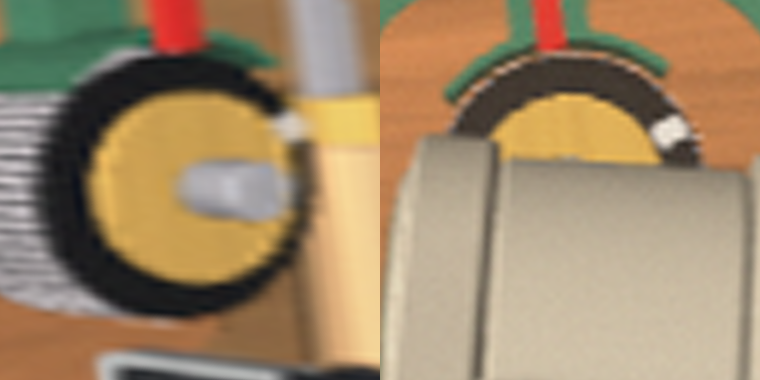

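```bash
echo '[[-8,-1,0,0],[-6.2,-1,0,0],[-1.2,0,0,0],[-1.3,0,0,0],[0,0,0,0]]' | python3 -m inch>/dev/null; python3 f.py;echo '[[-0.55,-7.3,0,-7],[-0.55,-7.3,0,-7],[-0.55,-7.3,0,-7],[-0.55,-7.3,0,-7],[-0.55,-7.3,0,-7],[-0.55,-7.3,0,-7],[-0.55,-7.3,0,-7],[0,0,0,0]]' | python3 -m inch>/dev/null; python3 f.py; python3 look.py g
```

```text
yaw 96.59300040730074 rad/tan F 4.8050995454802 1.4270849301348059 pos 61.116913668505184 1.5444682474012315 q6 88.93709443326438 t 26.5
yaw 145.4453792255858 rad/tan F 3.1172610664068445 1.0514134903623218 pos 61.035126065280295 1.8410532960099335 q6 37.265164180023575 t 27.5
side 104.92 angle from pointer 344.25320126710517 41.80770633716967
top 317.88 angle from pointer 0.6570941023507313 40.45170783347374
top 1200.44 angle from pointer 110.24228631150935 28.595525329438747
```

```bash
echo '[[-1.6,-5.2,0,-5],[-0.5,-5.2,0,-5],[-0.5,-5.2,0,-5],[0,0,0,0]]' | python3 -m inch>/dev/null; python3 f.py; python3 look.py i; echo '[[10,0,0,0],[14,0,0,0],[0,0,-40,0],[60,0,0,0],[60,0,0,0],[60,0,0,0],[0,0,0,0]]' | python3 -m inch; python3 look.py k
```

```text
yaw 160.48172013747893 rad/tan F 9.091988091026156 0.49964798548645467 pos 60.93860460980139 1.6236050236040798 q6 20.394656040116615 t 28.1
side 87.2 angle from pointer 359.02156688798715 42.70989963274524
top 2279.04 angle from pointer 105.86219309245743 4.760239492607646
time: 29.08
position: [248.0, 154.9, 123.6]
tool_rot: [-179.9, -0.1, 160.7]
wrist_force: [1.1, 0.6, 0.2]
opening: -0.1
finger_force: 0.0
side 91.8 angle from pointer 358.7230707853311 42.56843461786365
top 94.96 angle from pointer 356.61527531157293 41.724231488910206
```

View pics/k.png

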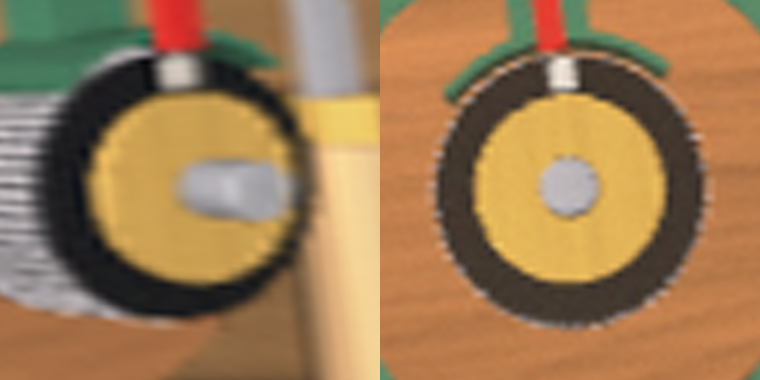

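From above, the dot sits about 3.5° short of the pointer. I go back for one small nudge.

```bash
echo '[[-60,0,0,0],[-60,0,0,0],[-60,0,0,0],[0,0,40,0],[-14,0,0,0],[-7,0,0,0],[-1.5,0,0,0],[-1.2,0,0,0],[0,0,0,0]]' | python3 -m inch; python3 f.py
```

```text
time: 30.3
position: [442.7, 87.2, 84.6]
tool_rot: [-180.0, -0.2, 160.6]
wrist_force: [-6.1, 3.0, -1.0]
opening: 0.1
finger_force: 3.0
yaw 160.56291314842758 rad/tan F 6.7080021722467995 -0.7969213728425192 pos 60.95708636089942 1.310986754423717 q6 20.348889485640118 t 30.3
```

```bash
echo '[[-0.3,-1.8,0,-1.7],[-0.2,-1.8,0,-1.7],[0,0,0,0],[0,0,0,0]]' | python3 -m inch>/dev/null; python3 f.py; python3 look.py l; echo '[[10,0,0,0],[14,0,0,0],[0,0,-40,0],[60,0,0,0],[60,0,0,0],[60,0,0,0],[0,0,0,0]]' | python3 -m inch; python3 look.py n
```

```text
yaw 163.96986982602186 rad/tan F 7.0113154498029475 0.3491604821832349 pos 60.90185757038178 1.2449710354121566 q6 16.491887699992418 t 30.8
side 86.92 angle from pointer 1.5534367638762463 42.383123930685464
top 2431.12 angle from pointer 165.06192046140157 2.409206820985962
time: 31.78
position: [243.4, 139.8, 123.9]
tool_rot: [-180.0, -0.1, 164.1]
wrist_force: [1.0, 0.9, -0.0]
opening: -0.2
finger_force: 0.0
side 87.56 angle from pointer 1.5803733107104092 42.3582626955362
top 96.36 angle from pointer 359.8203309085056 41.56006711847418
```

View pics/n.png

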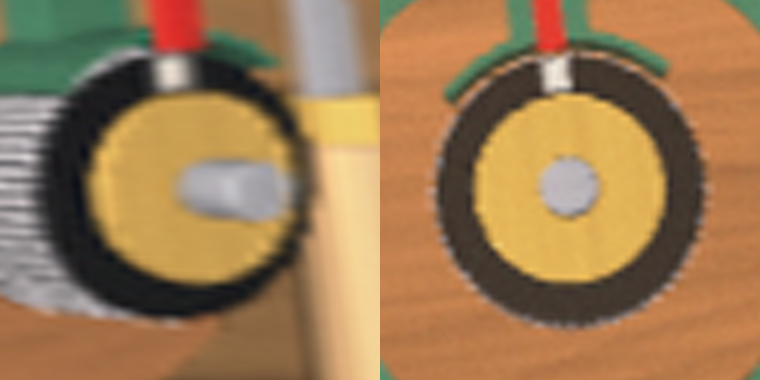

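The dot now lines up with the red pointer (top view: dot at (556,73), pointer tip at (553,48)), and the hand is well clear.

```bash
python3 -c "from plant import job_done;print(job_done())"
```

```text
the job is handed in; nothing more can be done
None
```

I rolled the ring anticlockwise past the pointer once and stopped with the dot at the pointer the second time (within about 1° in the top view), then took the hand away and handed the job in at about 32 s; I gripped and lifted nothing, and the arm stayed clear of the bowl, gouge, finial and offcut.

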